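# Lock a crank shaft in the gearmotor coupling

## Task

The crank shaft still turns loose in the gearmotor's coupling: turn the crank until the flat on the shaft faces straight up at the coupling's setscrew, then fit the large T-handled hex key in the setscrew and nip it up clockwise by feel to about 0.5 N m, firmly seated on the flat but not over-tightened. Take the key out again and stand it back upright in its stand.

Things in the scene. Friction and masses are not known exactly. Their poses are not given: they have to be found in the camera images.
- drive_unit: worm gearmotor (aluminium gearbox, grey finned motor) fixed on a dark steel base plate, 220 x 94 x 10 mm, with the bearing stand. Origin: on the bench, plumb below the setscrew; z up, x along the shaft from crank to gearbox. Coupling: steel sleeve, 48 mm diameter, x = -24 to 27 mm, with an upright boss 31 mm across, top 102 mm above the bench. Gearbox: x = 40 to 100 mm, 94 mm high
- shaft_axis (a point): fixed point on the shaft's axis, plumb below the setscrew, 62 mm above the bench; axes as the drive unit's
- shaft: steel shaft, 25 mm diameter, along the drive unit's x; a dark crank arm on the end nearest the robot. Origin: on its axis below the setscrew. Own x = axis, own z = outward normal of its flat: straight up when the flat faces the setscrew. Turns about x, stays where left (drag 0.12 N m). Starts turned 0.8 to 2.0 rad about +x from flat-up, so the crank must go back over the top towards the drive unit's +y
- shaft_flat (a point): centre of the visible piece of the flat, 36 mm from the setscrew towards the crank; axes as the shaft's. The flat is 9 mm wide and 11.7 mm from the axis, and runs all along the shaft; it shows between bearing and coupling
- crank_handle: black round grip, 18 mm diameter, 48 mm long, revolving freely on its pin, parallel to the shaft and 50 mm from its axis. Origin: its middle, 128 mm from the setscrew along the shaft; own x along the grip. The crank arm begins 31 mm from the origin towards the bearing. Seen along the shaft the crank does not point along the flat: with the flat up it leans 0.6 rad from upright to the drive unit's +y
- setscrew: dark steel setscrew, 20 mm diameter, upright in the coupling's boss. Origin: on the shaft's axis below it, z up. Clockwise from above feeds it down 8 mm a turn. At the start its cup point just clears the shaft; with the flat up it needs 0.9 to 1.45 rad (differs each time) to bear fully on the flat, at under 0.1 N m; then it turns no farther and the torque climbs steeply, some 5 N m per rad of the key's handle. Stays where left
- screw_mouth (a point): centre of the setscrew's hexagon socket at its mouth, 101.5 mm above the bench; axes as the setscrew's. Socket 11 mm across flats, 13.5 mm deep, chamfered mouth; its flats face along own +x and every 60 degrees from it
- screw_floor (a point): centre of the setscrew socket's floor, 13.5 mm below its mouth
- large_key: T-handled hexagon key, 0.14 kg, upright in one of the stand's two holes. Steel shank 10 mm across flats, 72 mm long below the handle, foot chamfered; its flats face along own +x and every 60 degrees from it. Origin: centre of its foot; own z up the shank. It fits the setscrew with 0.5 mm play each side, so about 0.1 rad of turning play each way
- large_key_tip (a point): centre of the large key's foot, the same point as its origin
- large_key_bar (a point): middle of the large key's black handle bar, 80 mm above its foot; bar 80 mm long (own x), 13 mm wide (own y), 16 mm high
- small_key: the other T-handled key: shank 6 mm across flats, handle bar 66 mm long, else the same shape; too small for the setscrew
- key_stand: fixed hardwood block, 130 x 50 x 42 mm (own x, y, z; origin under its centre), with two round blind holes 13.5 mm in diameter and 34 mm deep at x = -40 and +40 mm; a key in a hole stands on the hole's floor, 8 mm above the bench
Not all that is in view belongs to the job. Leave any pink look-alike of the large_key alone.

How it is judged:
By the outcome, as a careful person would: the job done as asked, in the order asked, and still so for the second after the job is handed in, with the robot touching nothing.
It also fails if it takes over 67 s, if anything falls off the work surface, if the arm or the gripper's body presses on something with over 40 N, if the wrist force passes 120 N, or if a joint passes its speed limit or range.

## Robot

A 6-joint arm with a two-finger parallel gripper is mounted at the origin on a cart in front of the work surface, level with it; the furniture and walls round the work are solid. World frame = base frame: x ahead of the robot, y to its left, z up, the work surface at z = 0. Lengths are in mm, angles in rad, forces in N, time in s.
With the tool pointing down it reaches from about 300 to 775 mm from the base axis. Payload 14.6 kg.
Tool frame: the origin (TCP) lies between the finger pads; the fingertips stand 11 mm ahead of it and the grasp point (between the pads) lies 8 mm behind it; z points along the fingers, y is the line along which they close (so a half turn about z gives the same grasp; the last joint's range is limited). The gripper opens to 94 mm and grips with 3 to 60 N. Pads are 16 mm wide; open, the fingers measure 119 mm over their backs; the gripper's body (75 mm by 177 mm) begins 78 mm behind the grasp point.
Start: joints at [-1.195, 0.3, 1.521, -0, 1.321, -0.067], TCP at [235.651, -496.949, 216.446] pointing down, gripper open.
Joint ranges: [-3.03, 3.03], [-0.79, 2.21], [0.23, 2.52], [-1.04, 4.18], [0, 3.07], [-2.55, 2.55]. Speed limits (rad/s): [2.22, 2.22, 2.57, 3.14, 3.14, 3.14].

## Interface

Orientations are given as [roll, pitch, yaw] about the fixed x, y, z axes, in that order (R = Rz(yaw) Ry(pitch) Rx(roll)).
In Python, from cell import manip gives the robot as it stands. The module is installed in compiled form; this text tells all that it offers.
- The arm moves only by the tool arm_command, never from a script. Its argument "rows" is one flat list of numbers, 5 for each row, row after row: the shift along the world's x, y, z in mm, then the turn about the world's z in degrees, then the finger opening in mm, from 0 to 94. In form: [dx, dy, dz, twist, jaw, dx, dy, dz, twist, jaw, ...]. A call has 1 to 5 rows; each row shifts and turns the commanded pose from where the row before left it; what a row does not reach is not made up. A row lasts 1/8 s, in which the tool goes at most 62.5 mm and 10.7 degrees, less where a joint would pass 70% of its speed; a pose out of reach is approached as far as the arm can. A call is refused whole if a number of a shift passes 62.5 or a number of a turn 10.7, either way. A call with a gripper value outside its range is refused whole. The fingers move at their own pace and stop on an object; "newtons" is the grip in N (left out, the last holds). Time passes only in rows, so rows that do not move let the fingers close. It gives the time, the measured TCP pose, the force and the opening at its end, in the units of the state.
- manip.read_state(): the state, without advancing time (a new reading comes with each control period).
- manip.camera(name): name is "side" or "top" or "wrist"; returns a dict with "image" (420x560x3 uint8, blue, green, red), "z_map" (420x560 float32, mm along the optical axis (not along the pixel's ray), 0 where there is no reading), "fx", "fy", "cx", "cy" (pixels), "pose" (4x4, takes a point from camera to world coordinates). Camera axes: x right, y down, z forward; pixel columns grow to the right and rows downward; lengths in mm; the calibration is good to about 2 mm. The wrist camera is an equidistant fisheye: a pixel r from the principal point sees the ray r / f radians off the axis. A picture is of the moment at which its call begins.
- manip.sign_off(): hands the job in, once; it reports no verdict.
The state is a dict: "clock": time; "joints": joint angles; "qd": joint speeds; "effort": joint torques, N m; "eef_pos": TCP position; "eef_rot": TCP orientation; "wrist_force": force on the tool from outside, world axes, zero at the start; "moment": the same for the moment, N m; "finger_gap": finger opening in mm.
Only numpy, scipy, OpenCV 4.12 (cv2) and the standard library are available. Lean on these libraries where they do the work, as an engineer would, in place of code of your own. Each camera call takes 0.05 s, during which the arm holds its last target. There are 200 camera calls.

## Working session

There is one attempt and no reset: what is moved stays moved. The work goes in short steps, Python scripts to look and compute and a tool call to move; the robot and the scene stay as the last step left them, time stands still between calls to the robot, and variables do not carry over. Pictures are saved under pics/ and viewed, on a budget of 10 in all, crops included, one or two more only if the job needs it, and the job is handed in when it is done.

Besides the shell and the picture viewer there is one more tool, called after "Call:" as name(argument=value, ...) on one line, values as JSON. arm_command: Moves the arm, as the interface text tells. Its arguments: {"type":"object","properties":{"rows":{"type":"array","items":{"type":"number"}},"newtons":{"type":"number"}},"required":["rows"]}

```bash
mkdir -p pics; cat > h.py <<'E'
import numpy as np,cv2
from cell import manip
def snap(n):
    c=manip.camera(n); np.savez('%s.npz'%n,**c); return c
def load(n): return dict(np.load('%s.npz'%n))
def pts(c):
    h,w=c['z_map'].shape; u,v=np.meshgrid(np.arange(w),np.arange(h)); z=c['z_map']
    P=np.stack([(u-c['cx'])/c['fx']*z,(v-c['cy'])/c['fy']*z,z],-1)
    return P@c['pose'][:3,:3].T+c['pose'][:3,3]
E
python3 - <<'E'
from h import *
a=snap('top');b=snap('side')
for n,c in (('top',a),('side',b)):
    cv2.imwrite('pics/%s1.png'%n,cv2.resize(c['image'],(800,600)));print(n,c['fx'],c['fy'],c['cx'],c['cy'],c['pose'].round(3).tolist())
print(manip.read_state())
E
```

```text
top 521.9408933818676 521.9408933818676 275.4328759290871 212.41908900977907 [[0.011, -0.989, 0.145, 357.236], [-1.0, -0.012, -0.005, 85.177], [0.007, -0.145, -0.989, 1027.882], [0.0, 0.0, 0.0, 1.0]]
side 543.4312350978145 543.4312350978145 284.9009900527377 210.21929899861192 [[-0.999, 0.006, -0.032, 514.117], [0.032, 0.359, -0.933, 1094.41], [0.006, -0.933, -0.359, 469.016], [0.0, 0.0, 0.0, 1.0]]
{'clock': 0.1, 'joints': array([-1.19462546e+00,  3.00421198e-01,  1.52149350e+00, -4.77387676e-06,
        1.32071507e+00, -6.66109836e-02]), 'qd': array([ 0.00139816, -0.00092098, -0.00265285, -0.00026873, -0.00176843,
       -0.00267935]), 'effort': array([ 3.74601932e-04, -5.32645869e+01, -3.53286231e+01,  7.09388056e-02,
        2.35343393e-02, -5.67116581e-05]), 'eef_pos': array([ 235.5605126 , -496.76067117,  215.95074755]), 'eef_rot': array([-3.14055753e+00, -6.44185709e-05,  4.42782997e-01]), 'wrist_force': array([ 0.28968437, -0.11197902, -2.10662582]), 'moment': array([-0.0375566 ,  0.02984588,  0.01788492]), 'finger_gap': 94.19788019952101}
```

View pics/top1.png

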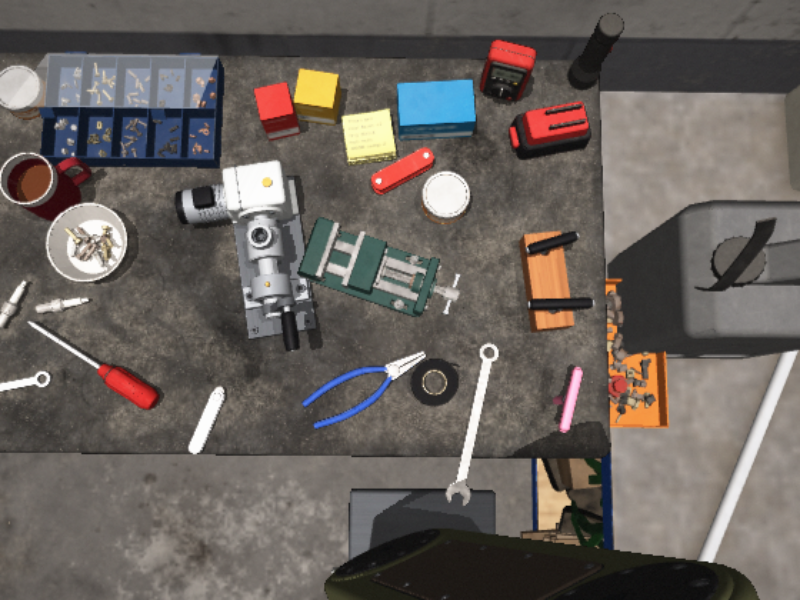

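View pics/side1.png

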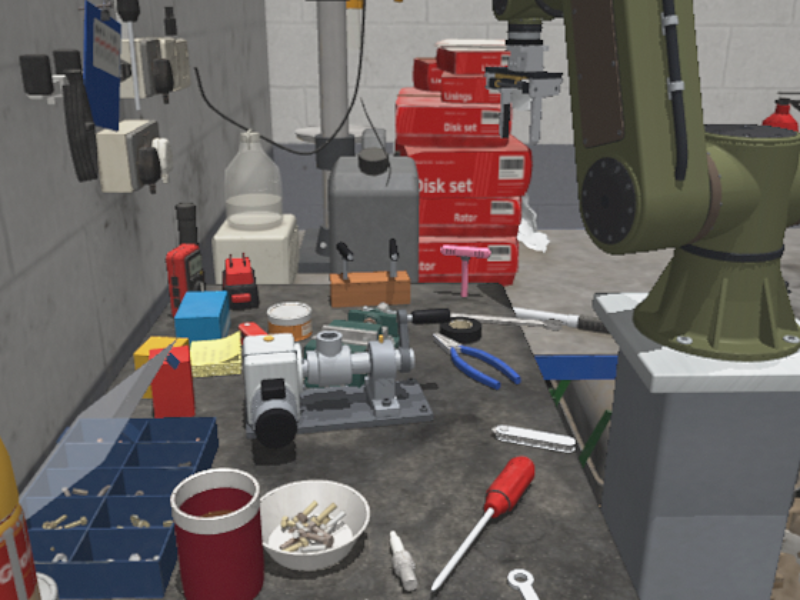

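Top view: setscrew boss at about (261,235), crank grip at (290,330), stand at (548,282) with two keys (bars at (553,243) and (560,304)), pink look-alike at (571,400). Side view: the grip sits low on the robot's −y side.

```bash
python3 - <<'E'
from h import *
c=load('top');im=c['image'];P=pts(c)
A=cv2.resize(im[105:250,150:225],None,fx=4,fy=4,interpolation=cv2.INTER_CUBIC)
B=cv2.resize(im[155:240,355:425],None,fx=6.8,fy=6.8,interpolation=cv2.INTER_CUBIC)
H=600
o=np.zeros((H,800,3),np.uint8);o[:A.shape[0],:300]=A;o[:578,310:310+476]=B
cv2.imwrite('pics/crop1.png',o)
# regions by height
def reg(u0,u1,v0,v1,z0,z1,name):
    Q=P[v0:v1,u0:u1].reshape(-1,3);m=(Q[:,2]>z0)&(Q[:,2]<z1);Q=Q[m]
    if len(Q)<3:print(name,len(Q));return
    p2=Q[:,:2].astype(np.float32);r=cv2.minAreaRect(p2);print(name,len(Q),Q.mean(0).round(1),'rect',np.round(r[0],1),np.round(r[1],1),round(r[2],1),'z',np.percentile(Q[:,2],[5,50,95]).round(1))
reg(360,425,150,190,80,120,'barU');reg(360,425,195,230,80,120,'barL');reg(360,425,155,240,36,48,'stand')
reg(165,205,145,180,98,106,'boss');reg(190,215,205,250,20,110,'grip')
reg(150,215,105,150,85,100,'gearbox')
reg(160,225,180,240,7,13,'plate')
E
```

```text
barU 278 [ 575.6 -121.5   94.6] rect [ 577.1 -122.9] [14.2 70.6] 18.1 z [87.9 95.2 98. ]
barL 348 [ 496.8 -130.4   94.6] rect [ 497.1 -132.1] [14.4 83.6] 2.4 z [87.6 95.1 98.4]
stand 1346 [ 534.9 -127.6   42.2] rect [ 537.5 -127.8] [130.7  51.1] 6.6 z [39.  42.1 45.2]
boss 187 [578.7 251.7 102. ] rect [578.4 251.9] [29.  29.6] 45.0 z [ 99.2 102.1 104.4]
grip 217 [492.7 220.8  72.9] rect [475.  218.6] [85.6 41.3] 2.0 z [ 21.6  76.3 109.4]
gearbox 1371 [644.8 262.8  93.6] rect [643.8 263.2] [69.  78.2] 9.9 z [89.1 93.8 97. ]
plate 1003 [509.9 241.5  10.3] rect [520.9 234.7] [114.4 109.4] 9.0 z [ 7.9 10.4 12.5]
```

View pics/crop1.png

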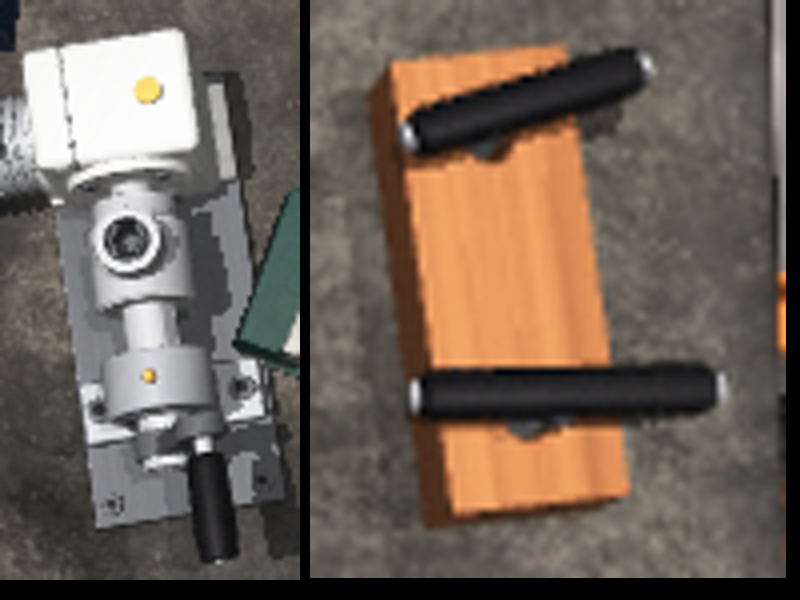

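```bash
python3 - <<'E'
from h import *
def fit(c,name):
    P=pts(c);g=c['image'].max(-1)
    S=np.array([578.4,251.9])
    for yaw in (0.12,0.14,0.16):
        R=np.array([[np.cos(yaw),np.sin(yaw)],[-np.sin(yaw),np.cos(yaw)]])
        L=(P[...,:2]-S)@R.T;z=P[...,2]
        m=(z>7)&(z<14)&(L[...,0]<-60)&(L[...,0]>-130)&(abs(L[...,1])<60)
        # plate edges vs x
        e=[]
        for a in range(-130,-90,6):
            k=m&(L[...,0]>a)&(L[...,0]<a+6)
            if k.sum()>10:e.append((a,L[...,1][k].min().round(1),L[...,1][k].max().round(1)))
        G=(z>30)&(z<125)&(g<75)&(L[...,0]<-105)&(L[...,0]>-160)&(abs(L[...,1])<70)
        Q=np.c_[L[G],z[G]]
        sh=(L[...,0]<-28)&(L[...,0]>-40)&(abs(L[...,1])<13)&(z>55)
        print(name,yaw,e,'grip',G.sum(),Q.mean(0).round(1) if len(Q) else 0,np.percentile(Q,[3,97],axis=0).round(1).tolist() if len(Q) else 0, 'slope',np.polyfit(Q[:,0],Q[:,1],1).round(3), 'gy cut',[ (np.percentile(L[...,1][(z>88)&(z<99)&(L[...,0]>a)&(L[...,0]<a+8)&(abs(L[...,1])<60)],[2,98]).round(1).tolist()) for a in (44,60,76,90)])
        print('  shaft',sh.sum(),z[sh].max(),L[...,1][sh].mean().round(2))
        # sleeve centre
fit(load('top'),'top')
c=load('side');P=pts(c)
S=np.array([578.4,251.9]);yaw=.14
R=np.array([[np.cos(yaw),np.sin(yaw)],[-np.sin(yaw),np.cos(yaw)]])
L=(P[...,:2]-S)@R.T;z=P[...,2];g=c['image'].max(-1)
G=(z>30)&(z<125)&(L[...,0]<-105)&(L[...,0]>-160)&(abs(L[...,1])<70)
Q=np.c_[L[G],z[G]];print('side',len(Q),Q.mean(0),np.percentile(Q,[3,97],axis=0))
B=(z>97)&(z<107)&(np.hypot(L[...,0],L[...,1])<25);print('boss side',P[B].mean(0),np.ptp(P[B],axis=0))
o=c['image'];cv2.imwrite('pics/crop2.png',cv2.resize(o[205:310,160:310],None,fx=5.3,fy=5.3,interpolation=cv2.INTER_CUBIC))
E
```

```text
top 0.12 [(-118, np.float64(-52.6), np.float64(39.7)), (-112, np.float64(-53.0), np.float64(40.4)), (-106, np.float64(-51.8), np.float64(40.5)), (-100, np.float64(-52.1), np.float64(40.8)), (-94, np.float64(-51.1), np.float64(42.2))] grip 265 [-128.2  -29.2  114.4] [[-149.3, -37.4, 108.3], [-106.8, -20.2, 119.0]] slope [  0.045 -23.374] gy cut [[-34.0, 38.7], [-34.5, 40.3], [-32.7, 41.9], [-31.9, 40.2]]
  shaft 77 79.77052211340163 -1.87
top 0.14 [(-118, np.float64(-50.8), np.float64(42.0)), (-112, np.float64(-50.8), np.float64(42.6)), (-106, np.float64(-49.8), np.float64(42.6)), (-100, np.float64(-50.2), np.float64(42.8)), (-94, np.float64(-49.5), np.float64(44.0))] grip 268 [-128.5  -26.6  114.4] [[-149.8, -34.6, 108.4], [-107.2, -17.8, 119.0]] slope [ 2.2000e-02 -2.3743e+01] gy cut [[-35.1, 37.8], [-35.2, 38.2], [-34.5, 40.3], [-33.8, 38.2]]
  shaft 82 79.77052211340163 -1.81
top 0.16 [(-118, np.float64(-48.5), np.float64(44.3)), (-112, np.float64(-48.6), np.float64(44.1)), (-106, np.float64(-48.0), np.float64(44.7)), (-100, np.float64(-48.2), np.float64(44.7)), (-94, np.float64(-47.8), np.float64(45.8))] grip 270 [-128.8  -24.   114.4] [[-150.2, -32.1, 108.4], [-106.8, -15.2, 119.0]] slope [ 8.0000e-03 -2.2989e+01] gy cut [[-36.2, 36.8], [-36.5, 37.1], [-36.1, 38.4], [-35.7, 36.5]]
  shaft 85 79.77052211340163 -1.54
side 261 [-127.60044875  -18.87284537  109.94452944] [[-149.10061282  -26.24335054  100.77219706]
 [-106.59341108  -14.44728346  116.46537304]]
boss side [578.10073705 256.42125795 100.7968558 ] [28.78498827 29.21207791  6.91609541]
```

View pics/crop2.png

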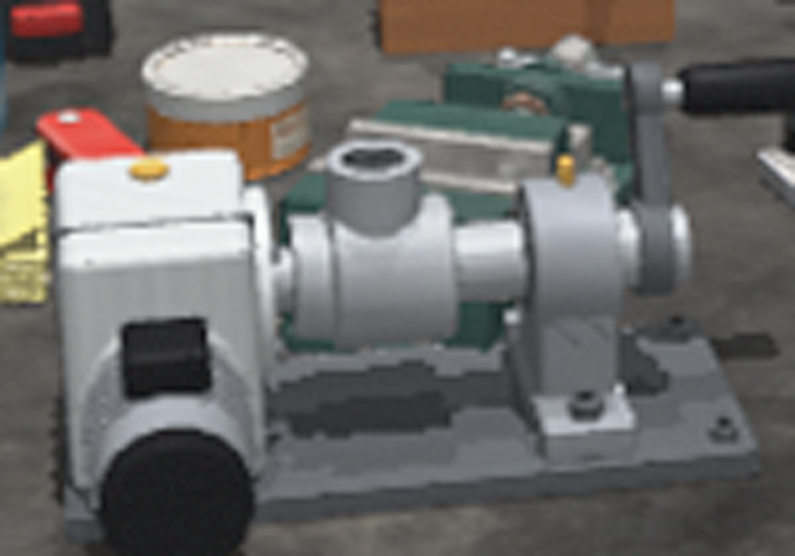

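Grip is on the −y side (y' ≈ −24, z ≈ 106), so the shaft angle is about 1.1 rad; unit yaw ≈ 0.16. Large key is the lower one in the picture at (497,−132). Starting the move to above the crank grip.

Call:
arm_command(rows=[16,50,0,-4,94,16,50,0,-4,94,16,50,0,-4,94,16,50,0,-4,94,16,50,0,0,94], newtons=20)

```text
clock: 0.72
eef_pos: [315.7, -245.3, 216.3]
eef_rot: [-3.141, 0.0, 0.162]
wrist_force: [0.9, -0.1, -0.4]
finger_gap: 93.7
```

Call:
arm_command(rows=[16,50,0,0,94,16,50,0,0,94,16,50,0,0,94,16,50,0,0,60,16,50,0,0,60])

```text
clock: 1.35
eef_pos: [395.8, 4.8, 216.5]
eef_rot: [3.142, -0.0, 0.164]
wrist_force: [0.5, -0.7, 0.6]
finger_gap: 76.9
```

Call:
arm_command(rows=[15,50,0,0,60,15,50,0,0,60,15,50,0,0,60,15,50,0,0,60,0,0,0,0,60])

```text
clock: 1.98
eef_pos: [455.6, 205.3, 215.6]
eef_rot: [3.142, 0.001, 0.167]
wrist_force: [-0.1, -0.8, 0.5]
finger_gap: 60.2
```

```bash
python3 - <<'E'
from h import *
s=manip.read_state();print(s['clock'],s['eef_pos'],s['eef_rot'],s['finger_gap'],s['wrist_force'])
c=snap('wrist');print(c['fx'],c['cx'],c['cy'],c['pose'].round(3).tolist())
cv2.imwrite('pics/w1.png',cv2.resize(c['image'],(800,600)))
E
```

```text
1.975 [455.58071975 205.3364917  215.60805175] [3.14154660e+00 1.37537851e-03 1.66844766e-01] 60.1980050030442 [-0.05692112 -0.82987571  0.47702126]
325.19226210127806 278.44601385272347 210.0374748462656 [[0.166, -0.952, -0.257, 531.126], [-0.986, -0.16, -0.044, 218.393], [0.001, 0.26, -0.965, 383.877], [0.0, 0.0, 0.0, 1.0]]
```

View pics/w1.png

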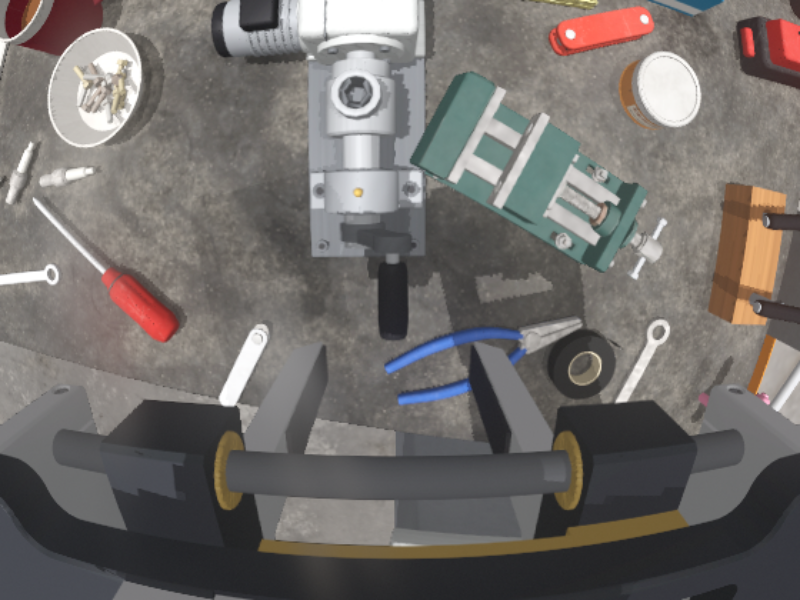

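Wrist view: screw socket at (357,93), crank grip spanning (393,262)–(394,335), unit axis close to vertical in the image (yaw ≈ tool's 0.167).

```bash
cat >> h.py <<'E'
def wray(c,u,v,z):   # u,v in 560x420 px; intersect plane world z
    x,y=u-c['cx'],v-c['cy'];r=np.hypot(x,y);t=r/c['fx']
    d=np.array([np.sin(t)*x/r,np.sin(t)*y/r,np.cos(t)]) if r>0 else np.array([0,0,1.])
    d=c['pose'][:3,:3]@d;o=c['pose'][:3,3];return o+d*(z-o[2])/d[2]
def wpts(c):
    h,w=c['z_map'].shape;u,v=np.meshgrid(np.arange(w),np.arange(h))
    x,y=u-c['cx'],v-c['cy'];r=np.hypot(x,y)+1e-9;t=r/c['fx'];k=np.tan(t)/r;z=c['z_map']
    P=np.stack([x*k*z,y*k*z,z],-1);P[np.abs(t)>1.4]=0
    return P@c['pose'][:3,:3].T+c['pose'][:3,3]
E
python3 - <<'E'
from h import *
c=load('wrist');q=.7
print('screw',wray(c,357*q,93*q,101.5))
for p in((393,262),(393,335)):print('grip',wray(c,p[0]*q,p[1]*q,114))
P=wpts(c);B=(P[...,2]>98)&(P[...,2]<106)&(np.hypot(P[...,0]-578,P[...,1]-253)<25)
print('boss',cv2.minAreaRect(P[B][:,:2].astype(np.float32)),P[B].mean(0))
G=(P[...,2]>85)&(P[...,2]<125)&(c['image'].max(-1)<80)&(P[...,0]<475)&(P[...,0]>420)&(abs(P[...,1]-207)<25)
Q=P[G];print(len(Q),Q.mean(0),Q.min(0),Q.max(0),cv2.minAreaRect(Q[:,:2].astype(np.float32)))
pl=(P[...,2]>7)&(P[...,2]<14)&(P[...,0]<485)&(P[...,0]>430)&(P[...,1]<300)&(P[...,1]>170)
for a in range(450,486,5):
  k=pl&(P[...,0]>a)&(P[...,0]<a+5)
  if k.any():print(a,P[...,1][k].min().round(1),P[...,1][k].max().round(1))
# yellow oil nipple on bearing
im=c['image'].astype(int);Y=(im[...,2]>150)&(im[...,1]>110)&(im[...,0]<90);Y[:, :200]=0;Y[:,300:]=0;Y[200:]=0
print('nipple',P[Y].mean(0),Y.sum())
E
```

```text
screw [578.7434459  250.86565825 101.5       ]
grip [481.83901968 212.67519124 114.        ]
grip [436.92073121 205.25014207 114.        ]
boss ((579.3682250976562, 251.82965087890625), (29.680112838745117, 29.357532501220703), 9.570296287536621) [579.07271103 252.01258122 101.52981119]
922 [455.38706437 208.74719974 114.42591402] [433.22471048 197.41228737 105.75323574] [474.99754551 220.93855062 118.14521161] ((455.3445129394531, 208.6746368408203), (42.26044845581055, 18.19143295288086), 10.626168251037598)
455 261.2 278.1
460 229.8 278.7
465 198.7 281.1
470 186.4 281.5
475 186.8 282.0
480 187.7 282.5
nipple [nan nan nan] 0<stdin>:15: RuntimeWarning: Mean of empty slice.
  ret = um.true_divide(
```

Call:
arm_command(rows=[0,3.5,-40,0,60,0,0,-40,0,60,0,0,-36,0,60,0,0,0,0,15,0,0,0,0,10])

```text
clock: 2.65
eef_pos: [456.3, 206.2, 102.0]
eef_rot: [-3.141, -0.002, 0.163]
wrist_force: [0.7, -0.2, 0.6]
finger_gap: 43.4
```

Call:
arm_command(rows=[0,0,0,0,10,0,0,0,0,10,0,0,0,0,10])

```text
clock: 3.02
eef_pos: [455.9, 206.8, 101.0]
eef_rot: [-3.141, -0.001, 0.164]
wrist_force: [0.5, 1.0, 2.7]
finger_gap: 17.2
```

Call:
arm_command(rows=[-0.8,5,2.4,0,10,-0.8,5,1.7,0,10,-0.9,5.3,1.1,0,10,-0.9,5.3,0.6,0,10,-0.9,5.4,-0.1,0,10])

```text
clock: 3.65
eef_pos: [451.3, 233.2, 106.8]
eef_rot: [-3.141, -0.0, 0.164]
wrist_force: [-1.3, -2.3, 6.4]
finger_gap: 17.2
```

Call:
arm_command(rows=[-0.9,5.4,-0.6,0,10,-0.9,5.1,-1.1,0,10,-0.9,5.1,-1.7,0,10,-0.8,4.7,-2.3,0,10,-0.8,4.7,-2.8,0,10])

```text
clock: 4.28
eef_pos: [446.9, 258.4, 97.9]
eef_rot: [-3.141, -0.0, 0.164]
wrist_force: [0.1, 0.2, 3.3]
finger_gap: 17.2
```

Call:
arm_command(rows=[0,0,0,0,10,0,0,0,0,10,0,0,0,0,10,0,0,0,0,10])

```text
clock: 4.78
eef_pos: [446.9, 258.2, 97.9]
eef_rot: [-3.14, -0.0, 0.164]
wrist_force: [-1.0, 5.9, 2.7]
finger_gap: 17.5
```

```bash
python3 - <<'E'
from h import *
s=manip.read_state();print(s['clock'],s['eef_pos'],s['eef_rot'],s['finger_gap'],s['wrist_force'])
c=snap('wrist');t=snap('top')
A=cv2.resize(c['image'][20:220,190:330],None,fx=3,fy=3,interpolation=cv2.INTER_CUBIC)
B=cv2.resize(t['image'][135:235,160:220],None,fx=6,fy=6,interpolation=cv2.INTER_CUBIC)
cv2.imwrite('pics/w2.png',np.hstack([A,B]))
E
```

```text
4.775 [446.94030509 258.22136967  97.86559024] [-3.14030463e+00 -2.75024693e-04  1.63610067e-01] 17.508269138036376 [-0.96175228  5.90311319  2.69623935]
```

View pics/w2.png

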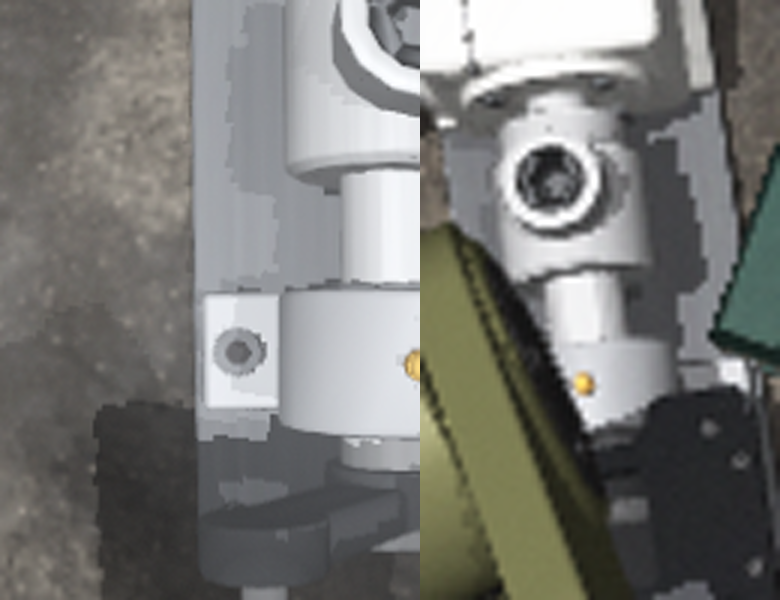

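Call:
arm_command(rows=[0,0,0,0,40,0,0,0,0,40,0,0,15,0,40,0,0,40,0,94,0,-22,40,0,94])

```text
clock: 5.5
eef_pos: [446.9, 235.8, 194.6]
eef_rot: [-3.142, -0.0, 0.165]
wrist_force: [-0.1, 0.1, -0.1]
finger_gap: 56.9
```

Call:
arm_command(rows=[0,0,0,0,94,0,0,0,0,94])

```text
clock: 5.75
eef_pos: [446.8, 235.5, 192.5]
eef_rot: [3.142, 0.0, 0.163]
wrist_force: [-0.7, 0.7, -0.2]
finger_gap: 76.7
```

```bash
python3 - <<'E'
from h import *
s=manip.read_state();print(s['clock'],s['eef_pos'],s['eef_rot'],s['finger_gap'],s['wrist_force'])
c=snap('wrist');P=wpts(c)
cv2.imwrite('pics/w3.png',cv2.resize(c['image'][0:260,160:400],None,fx=2.3,fy=2.3,interpolation=cv2.INTER_CUBIC))
B=(P[...,2]>98)&(P[...,2]<106)&(np.hypot(P[...,0]-578,P[...,1]-253)<25)
print('boss',cv2.minAreaRect(P[B][:,:2].astype(np.float32)))
G=(P[...,2]>85)&(P[...,2]<125)&(c['image'].max(-1)<80)&(P[...,0]<475)&(P[...,0]>410)&(abs(P[...,1]-258)<30)
Q=P[G];print(len(Q),Q.mean(0),Q.max(0),cv2.minAreaRect(Q[:,:2].astype(np.float32)))
E
```

```text
5.75 [446.84631309 235.50339852 192.49711087] [3.14155148e+00 2.70109456e-04 1.63212508e-01] 76.68373580934181 [-0.6792402   0.74635883 -0.2499478 ]
boss ((579.2540893554688, 252.48597717285156), (30.008522033691406, 29.212356567382812), 9.5014009475708)
1244 [450.04748329 258.41537149 109.89382959] [473.14624461 270.5376428  113.55719075] ((449.0748596191406, 258.93084716796875), (47.611183166503906, 18.49172592163086), 8.874353408813477)
```

View pics/w3.png

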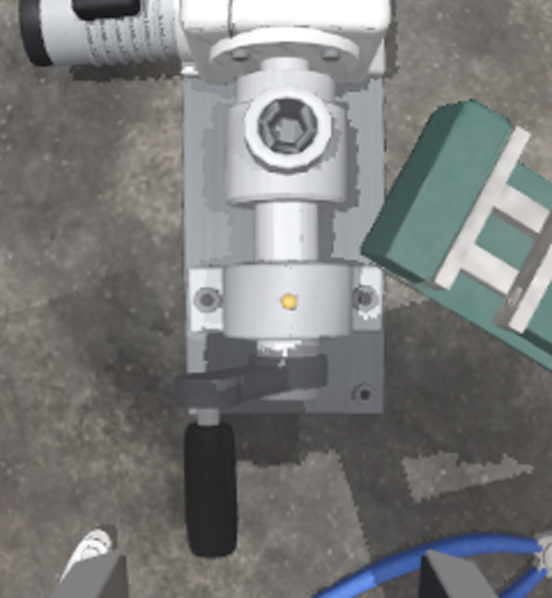

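```bash
python3 - <<'E'
from h import *
c=load('wrist');im=c['image']
# bird's-eye rectified patches: boss (z=101.5) and visible shaft (z=73.7)
def bev(cx,cy,z,half,n):
    g=np.linspace(half,-half,n);o=np.zeros((n,n,2),np.float32)
    Ri=c['pose'][:3,:3].T;t=c['pose'][:3,3]
    X,Y=np.meshgrid(g,g,indexing='ij') # row: x down, col: y down
    d=(np.stack([cx+X,cy+Y,np.full_like(X,z)],-1)-t)@Ri.T
    r=np.hypot(d[...,0],d[...,1]);th=np.arctan2(r,d[...,2])
    return cv2.remap(im,(c['cx']+c['fx']*th*d[...,0]/r).astype(np.float32),(c['cy']+c['fx']*th*d[...,1]/r).astype(np.float32),cv2.INTER_CUBIC)
A=bev(579.2,252,101.5,14,400);B=bev(543.7,246,73.7,18,400)
cv2.imwrite('pics/hex.png',np.hstack([A,B]))
E
```

```text
(no output)
```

View pics/hex.png

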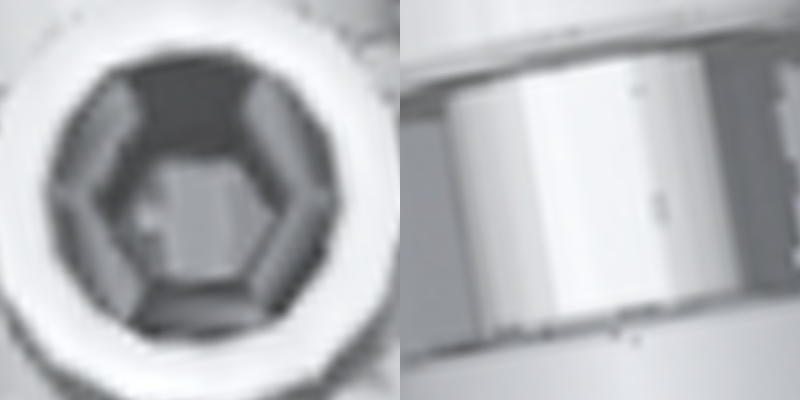

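Call:
arm_command(rows=[0,-50,10,10,60,0,-50,10,10,60,0,-50,0,10,60,0,-50,0,10,60,0,-50,0,10,60])

```text
clock: 6.42
eef_pos: [446.9, -10.4, 211.8]
eef_rot: [-3.14, 0.001, 1.024]
wrist_force: [0.6, 0.0, 0.5]
finger_gap: 60.1
```

Call:
arm_command(rows=[10,-50,0,10,60,10,-40,0,10,60,10,-20,0,10,60,10,0,0,3,60,10,0,0,0,60])

```text
clock: 7.05
eef_pos: [497.4, -118.0, 211.6]
eef_rot: [-3.14, -0.001, 1.59]
wrist_force: [-0.0, -0.2, 0.5]
finger_gap: 59.7
```

```bash
python3 - <<'E'
from h import *
s=manip.read_state();print(s['clock'],s['eef_pos'],s['eef_rot'],s['finger_gap'])
c=snap('wrist');P=wpts(c)
B=(P[...,2]>85)&(P[...,2]<105)&(c['image'].max(-1)<90)&(abs(P[...,0]-497)<40)&(abs(P[...,1]+132)<60)
Q=P[B];print(len(Q),Q.mean(0),cv2.minAreaRect(Q[:,:2].astype(np.float32)),np.percentile(Q[:,2],[5,50,95]))
E
```

```text
7.05 [ 497.41054871 -117.99167722  211.6069336 ] [-3.13976236e+00 -6.64731588e-04  1.58960503e+00] 59.69926487234416
1072 [ 498.29182739 -131.06279465   95.44944324] ((498.1558532714844, -131.95449829101562), (12.796728134155273, 78.13517761230469), 2.070636034011841) [93.06260558 95.68808208 97.10984378]
```

Rectified view: the flat's bright band is centred on the shaft (597 vs shaft centre 593 px), so it faces up; socket flats face along world ±x (yaw ≈ −1° mod 60). The key bar is at (498.2,−132), yaw 92°. Grasping it.

Call:
arm_command(rows=[0.8,-14,-35,1,50,0,0,-40,0,50,0,0,-36,0,50,0,0,-20,0,50,0,0,0,0,50], newtons=10)

```text
clock: 7.72
eef_pos: [497.2, -131.5, 80.2]
eef_rot: [-3.139, -0.001, 1.607]
wrist_force: [1.4, -0.9, -0.6]
finger_gap: 50.5
```

Call:
arm_command(rows=[0,0,0,0,8,0,0,0,0,8,0,0,0,0,8,0,0,0,0,8,0,0,0,0,8])

```text
clock: 8.35
eef_pos: [498.1, -132.2, 81.8]
eef_rot: [3.141, 0.0, 1.608]
wrist_force: [0.2, -0.4, 2.9]
finger_gap: 13.0
```

Call:
arm_command(rows=[0,0,0,0,8,0,0,0,0,8,0,0,20,0,8,0,0,40,0,8,0,0,50,0,8], newtons=60)

```text
clock: 8.98
eef_pos: [497.4, -131.9, 191.8]
eef_rot: [-3.139, -0.001, 1.608]
wrist_force: [1.1, 0.0, -1.0]
finger_gap: 12.6
```

Call:
arm_command(rows=[8,45,30,9,8,8,45,0,9,8,8,45,0,9,8,8,45,0,0,8,8,45,0,0,8])

```text
clock: 9.6
eef_pos: [537.9, 94.3, 221.2]
eef_rot: [-3.141, -0.0, 2.079]
wrist_force: [0.3, -0.7, -1.4]
finger_gap: 12.3
```

Call:
arm_command(rows=[8,45,0,0,8,8,45,0,0,8,8,39,0,0,8,5,10,0,0,8,0,0,0,0,8])

```text
clock: 10.22
eef_pos: [567.0, 231.7, 220.9]
eef_rot: [-3.141, -0.0, 2.079]
wrist_force: [-0.9, -0.4, -1.9]
finger_gap: 12.3
```

```bash
python3 - <<'E'
from h import *
for i in range(3):
    s=manip.read_state();print(s['clock'],s['eef_pos'],s['eef_rot'],s['finger_gap'],s['wrist_force'],s['joints'][5])
    c=snap(('wrist','side','top')[i])
a=load('wrist');b=load('side');t=load('top')
cv2.imwrite('pics/k1.png',np.hstack([cv2.resize(b['image'][130:280,150:250],(400,600),interpolation=cv2.INTER_CUBIC),cv2.resize(a['image'][60:360,180:380],(400,600),interpolation=cv2.INTER_CUBIC)]))
E
```

```text
10.225 [566.95683319 231.70922297 220.93899142] [-3.14052087e+00 -1.03212743e-04  2.07936744e+00] 12.302587714154818 [-0.9061637  -0.35801731 -1.85070317] -0.18033342808414518
10.275 [566.97436728 231.0300653  221.21584508] [-3.14081112e+00  6.52157633e-05  2.07853146e+00] 12.453418399788008 [-0.58916468 -0.27156236 -1.7451976 ] -0.18048840217549766
10.325 [566.97424859 230.74149988 221.44091646] [-3.14106343e+00  1.01422360e-04  2.07799430e+00] 12.073353309937573 [-0.46994584  0.97100685 -2.31490832] -0.1804044027435175
```

View pics/k1.png

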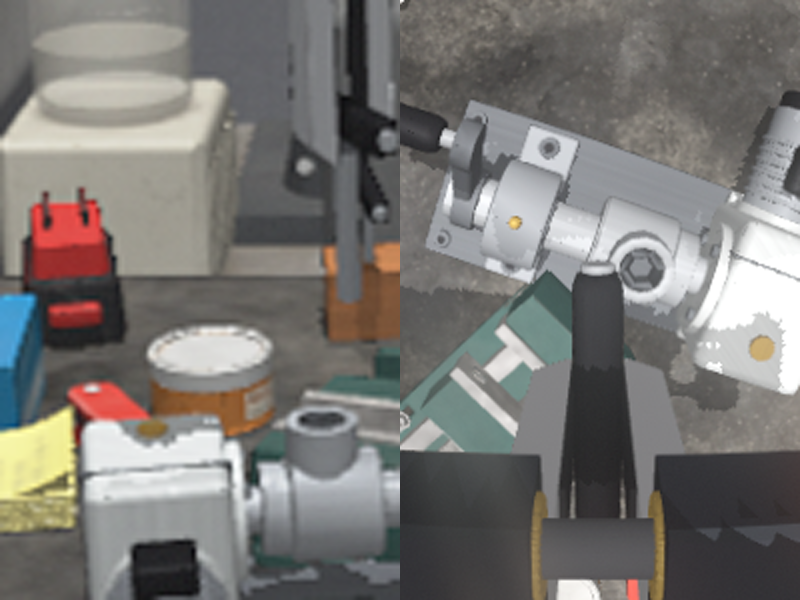

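```bash
python3 - <<'E'
from h import *
c=load('side');P=pts(c)
m=(abs(P[...,0]-567)<15)&(abs(P[...,1]-231)<15)
for a in range(145,222,8):
    k=m&(P[...,2]>a)&(P[...,2]<a+8);Q=P[k]
    if len(Q):print(a,len(Q),np.median(Q,0).round(2),np.ptp(Q[:,0]).round(1))
B=(P[...,2]>70)&(P[...,2]<98)&(abs(P[...,0]-579)<20)&(abs(P[...,1]-262)<20)
for a in range(88,100,4):
    k=B&(P[...,2]>a)&(P[...,2]<a+4);Q=P[k];print('boss',len(Q),Q[:,0].min(),Q[:,0].max(),Q[:,1].max())
# rim image features: sub-pixel compare shank mid pixels
g=c['image'][:,:,1]
E
```

```text
145 16 [566.4  234.3  149.79] 8.4
153 28 [566.18 235.05 157.13] 8.5
161 27 [565.31 234.98 165.05] 8.8
169 32 [566.51 234.33 172.85] 10.1
177 31 [566.45 235.31 180.69] 9.9
185 26 [567.11 234.94 189.17] 8.7
193 28 [566.02 235.61 197.25] 8.6
201 27 [565.81 235.48 205.05] 8.4
209 37 [567.35 237.43 213.4 ] 24.5
217 30 [571.41 243.74 220.68] 16.2
boss 37 564.3305286131999 592.9815192988694 269.1062309149047
boss 41 564.266574686397 592.8077898720403 270.35437809992095
boss 25 564.1593650932185 592.4620146349089 269.61566263566954
```

Call:
arm_command(rows=[6,11,0,0,8,6.4,10.5,0,0,8,0,0,-20,0,8,0,0,-18,0,8,0,0,0,0,8])

```text
clock: 11.0
eef_pos: [578.9, 253.3, 181.9]
eef_rot: [-3.139, -0.0, 2.079]
wrist_force: [0.0, -0.4, -1.5]
finger_gap: 12.4
```

```bash
python3 - <<'E'
from h import *
S=[manip.read_state()]
b=snap('side');S.append(manip.read_state());a=snap('wrist');S.append(manip.read_state());t=snap('top')
for s in S:print(s['clock'],s['eef_pos'],s['eef_rot'],s['wrist_force'],s['moment'])
P=pts(b)
for a0 in range(101,170,6):
    k=(abs(P[...,0]-579)<15)&(abs(P[...,1]-252)<15)&(P[...,2]>a0)&(P[...,2]<a0+6);Q=P[k]
    if len(Q):print(a0,len(Q),np.median(Q,0).round(2),np.ptp(Q[:,0]).round(1))
A=cv2.resize(b['image'][185:250,195:255],(480,520),interpolation=cv2.INTER_CUBIC)
B=cv2.resize(a['image'][130:260,240:320],(320,520),interpolation=cv2.INTER_CUBIC)
cv2.imwrite('pics/k2.png',np.hstack([A,B]))
E
```

```text
11.0 [578.93537167 253.27574648 181.91136004] [-3.13866126e+00 -4.67913672e-04  2.07887195e+00] [ 0.00771091 -0.3793492  -1.46891703] [-0.00497498 -0.09098532 -0.02590601]
11.05 [579.37269002 253.36926531 183.21584315] [-3.14058781e+00 -1.51879362e-04  2.07883184e+00] [ 0.20506915 -0.10698412 -1.0992488 ] [-0.00253467 -0.16788432  0.00033928]
11.1 [579.59512773 253.44128089 183.98069425] [3.14135086e+00 2.04347449e-05 2.07881890e+00] [-0.04773448  0.40476405 -1.20478119] [-0.00050775 -0.09174685  0.00298758]
101 73 [577.99 253.37 101.74] 28.9
107 16 [577.96 256.75 111.45] 8.6
113 19 [576.96 256.95 116.31] 8.5
119 23 [578.48 256.9  122.79] 10.1
125 23 [578.15 256.58 128.11] 10.0
131 20 [577.9  256.2  133.17] 9.6
137 21 [577.96 257.36 139.63] 8.5
143 20 [579.19 257.06 146.19] 8.2
149 21 [577.7  256.75 152.17] 8.4
155 21 [577.43 257.12 157.94] 9.7
161 21 [578.94 256.43 163.26] 9.9
167 23 [576.97 257.5  169.39] 12.3
```

View pics/k2.png

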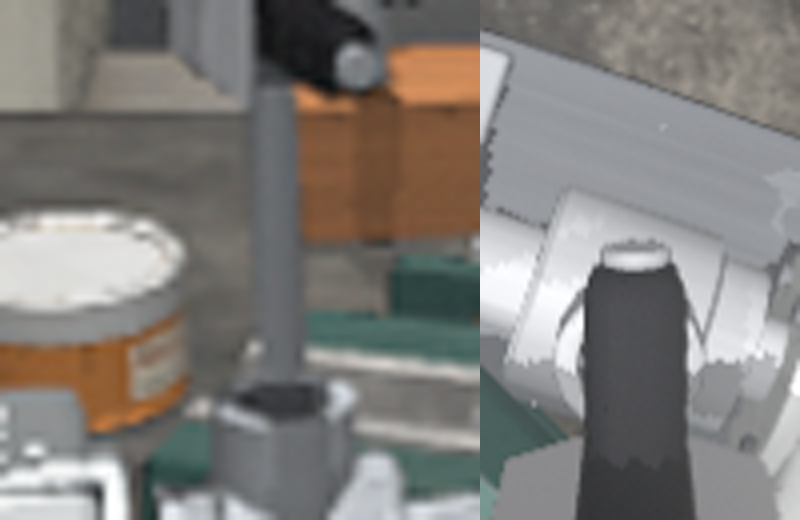

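Side view: shank centre at crop column ≈277, socket centre ≈286, so the key looks about 1 mm too far in +x. I'll check the edges numerically.

```bash
python3 - <<'E'
from h import *
b=load('side');g=b['image'].astype(int)
def proj(p):
    q=b['pose'][:3,:3].T@(np.array(p)-b['pose'][:3,3]);return b['cx']+b['fx']*q[0]/q[2],b['cy']+b['fy']*q[1]/q[2]
for z in (102,112,140):print(z,proj((579.3,252.2,z)),proj((580.3,252.2,z)))
for z in (102,):print('rim',proj((579.3-15.5,252.2,z)),proj((579.3+15.5,252.2,z)),proj((579.3,252.2-15.5,z)),proj((579.3,252.2+15.5,z)))
for r in (212,218,224,230,232,234,236,238,240,242):print(r,g[r,219:244].mean(-1).astype(int).tolist())
E
```

```text
102 (np.float64(229.07638813869042), np.float64(234.34335953407626)) (np.float64(228.48102331397052), np.float64(234.34780277575652))
112 (np.float64(228.89070161229864), np.float64(228.8751304943205)) (np.float64(228.29298617525376), np.float64(228.8794009277549))
140 (np.float64(228.36291389022594), np.float64(213.3324618648497)) (np.float64(227.75851688939866), np.float64(213.33623296415186))
rim (np.float64(238.2992676809871), np.float64(234.27452865745624)) (np.float64(219.8435925535732), np.float64(234.41226441469007)) (np.float64(229.65647913839533), np.float64(230.71626347206274)) (np.float64(228.47767608015553), np.float64(238.08688624091448))
212 [103, 106, 105, 103, 102, 100, 97, 98, 102, 108, 108, 102, 97, 88, 85, 88, 89, 89, 90, 92, 84, 78, 80, 80, 78]
218 [97, 99, 102, 107, 108, 108, 107, 102, 104, 106, 105, 103, 99, 97, 105, 111, 114, 115, 113, 110, 101, 91, 88, 88, 83]
224 [90, 94, 96, 96, 96, 100, 99, 101, 105, 107, 106, 104, 99, 94, 93, 93, 92, 92, 94, 87, 83, 82, 75, 92, 87]
230 [88, 87, 87, 87, 87, 87, 107, 117, 110, 105, 106, 105, 100, 93, 117, 139, 146, 159, 164, 175, 186, 193, 200, 206, 207]
232 [90, 94, 94, 90, 90, 102, 112, 113, 103, 107, 103, 100, 95, 106, 112, 114, 110, 137, 151, 137, 125, 124, 127, 127, 119]
234 [106, 116, 99, 82, 82, 75, 57, 53, 62, 64, 61, 60, 62, 61, 57, 72, 80, 151, 203, 209, 165, 123, 122, 122, 121]
236 [155, 169, 128, 146, 181, 158, 126, 103, 82, 64, 58, 60, 59, 58, 60, 74, 117, 166, 164, 128, 120, 126, 120, 118, 117]
238 [91, 96, 89, 92, 98, 102, 129, 146, 157, 139, 112, 109, 110, 108, 108, 107, 102, 111, 114, 103, 145, 172, 180, 183, 176]
240 [94, 95, 91, 93, 103, 107, 113, 115, 118, 123, 115, 109, 108, 109, 107, 105, 101, 112, 117, 105, 101, 104, 112, 111, 110]
242 [90, 91, 89, 93, 101, 109, 115, 118, 120, 122, 113, 108, 108, 108, 107, 105, 101, 113, 115, 102, 128, 183, 200, 201, 180]
```

Call:
arm_command(rows=[-0.2,-0.5,-3,0,8,0,0,-3,0,8,0,0,-2,0,8,0,0,-2,0,8,0,0,0,0,8])

```text
clock: 11.78
eef_pos: [579.2, 252.8, 173.4]
eef_rot: [-3.141, -0.0, 2.079]
wrist_force: [0.2, -0.8, -1.4]
finger_gap: 12.4
```

Call:
arm_command(rows=[0,0,-1.5,0,8,0,0,-1.5,0,8,0,0,0,0,8])

```text
clock: 12.15
eef_pos: [579.2, 252.8, 170.4]
eef_rot: [-3.141, 0.0, 2.079]
wrist_force: [0.2, 0.0, -1.5]
finger_gap: 12.2
```

Call:
arm_command(rows=[0,0,-1.5,0,8,0,0,-1.5,0,8,0,0,0,0,8])

```text
clock: 12.52
eef_pos: [579.2, 252.8, 167.4]
eef_rot: [-3.141, -0.0, 2.079]
wrist_force: [-0.5, -0.3, -1.7]
finger_gap: 12.4
```

Call:
arm_command(rows=[0,0,-1.5,0,8,0,0,-1,0,8,0,0,0,0,8])

```text
clock: 12.9
eef_pos: [579.2, 252.8, 165.0]
eef_rot: [-3.141, -0.0, 2.079]
wrist_force: [0.1, 0.4, -2.2]
finger_gap: 12.6
```

Call:
arm_command(rows=[0,0,-1.5,0,8,0,0,-1,0,8,0,0,0,0,8])

```text
clock: 13.28
eef_pos: [579.2, 252.8, 162.5]
eef_rot: [-3.141, -0.0, 2.079]
wrist_force: [-0.1, -0.4, -1.7]
finger_gap: 12.2
```

```bash
python3 - <<'E'
from h import *
b=snap('side');s=manip.read_state();print(s['eef_pos'],s['wrist_force'],s['moment'],s['joints'])
cv2.imwrite('pics/k3.png',cv2.resize(b['image'][185:250,195:255],(480,520),interpolation=cv2.INTER_CUBIC))
E
```

```text
[579.18434238 252.81396297 162.5385203 ] [-0.03828557  0.10023307 -2.1978835 ] [ 0.00628787 -0.0155771   0.01494107] [ 3.53627795e-01  5.26708046e-01  1.33068009e+00 -1.21230275e-05
  1.28432370e+00 -1.54415195e-01]
```

View pics/k3.png

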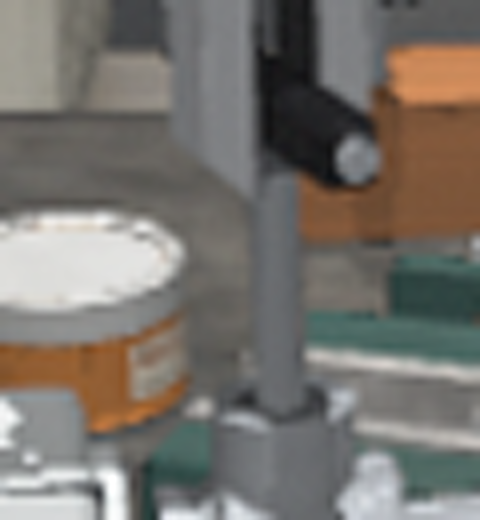

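Shank is in the socket (side view col ≈280, rim around it), no contact force. Turning clockwise.

Call:
arm_command(rows=[0,0,-0.3,-10,8,0,0,-0.3,-10,8,0,0,-0.3,-10,8,0,0,0,-10,8,0,0,0,0,8])

```text
clock: 13.95
eef_pos: [579.2, 252.7, 161.7]
eef_rot: [-3.142, 0.0, 1.382]
wrist_force: [0.7, -0.6, -2.0]
finger_gap: 12.7
```

```bash
cat > st.py <<'E'
from h import *
M=[];
for i in range(2):
    s=manip.read_state();M.append(s['moment'][2]);
    print(s['clock'],s['eef_pos'].round(2),s['eef_rot'][2].round(4),s['wrist_force'].round(2),s['moment'].round(4),s['joints'][5].round(3),s['effort'][5].round(3),s['finger_gap'].round(1))
    if i<1:manip.camera('top')
E
python3 st.py
```

```text
Traceback (most recent call last):
  File "st.py", line 5, in <module>
    print(s['clock'],s['eef_pos'].round(2),s['eef_rot'][2].round(4),s['wrist_force'].round(2),s['moment'].round(4),s['joints'][5].round(3),s['effort'][5].round(3),s['finger_gap'].round(1))
                                                                                                                                                                   ^^^^^^^^^^^^^^^^^^^^^
AttributeError: 'float' object has no attribute 'round'
```

Call:
arm_command(rows=[0,0,0,-8,8,0,0,0,0,8])

```text
clock: 14.2
eef_pos: [579.2, 252.8, 161.7]
eef_rot: [3.142, 0.0, 1.245]
wrist_force: [-0.1, -0.5, -2.1]
finger_gap: 12.2
```

```bash
sed -i "s/s\['finger_gap'\].round(1)/s['finger_gap']/" st.py; python3 st.py
```

```text
14.2 [579.22 252.78 161.66] 1.2454 [-0.12 -0.53 -2.09] [-0.2216  0.0196 -0.018 ] 0.679 1.46 12.245006486644424
14.25 [579.23 252.8  161.71] 1.2467 [-0.3  -1.18 -1.85] [-0.2205 -0.0392  0.0077] 0.678 0.533 12.668195366864259
```

Call:
arm_command(rows=[0,0,0,-4,8,0,0,0,0,8])

```text
clock: 14.5
eef_pos: [579.2, 252.7, 161.7]
eef_rot: [-3.142, 0.0, 1.176]
wrist_force: [0.1, -0.9, -2.5]
finger_gap: 12.4
```

```bash
python3 st.py
```

```text
14.5 [579.19 252.75 161.67] 1.1755 [ 0.07 -0.85 -2.52] [-0.3561 -0.0029  0.0115] 0.749 0.746 12.414074419489175
14.55 [579.19 252.75 161.66] 1.1757 [-1.08 -1.87 -2.25] [-0.4005  0.0035  0.0536] 0.749 0.266 12.35603091652678
```

Call:
arm_command(rows=[0,0,0,-4,8,0,0,0,0,8])

```text
clock: 14.8
eef_pos: [579.2, 252.8, 161.6]
eef_rot: [-3.142, 0.0, 1.105]
wrist_force: [-0.0, -1.5, -3.0]
finger_gap: 12.3
```

```bash
python3 st.py
```

```text
14.8 [579.18 252.76 161.59] 1.1045 [-0.   -1.54 -2.98] [-0.4562 -0.066  -0.0137] 0.82 0.727 12.269778426215048
14.85 [579.22 252.75 161.66] 1.105 [-0.16 -1.32 -3.2 ] [-0.4792 -0.0053 -0.0119] 0.819 0.258 12.549453123319852
```

Call:
arm_command(rows=[0,-0.4,0,-4,8,0,0,0,0,8])

```text
clock: 15.1
eef_pos: [579.2, 252.5, 161.6]
eef_rot: [-3.141, 0.0, 1.034]
wrist_force: [-0.1, -0.6, -3.5]
finger_gap: 12.5
```

```bash
python3 st.py
```

```text
15.1 [579.17 252.47 161.58] 1.0344 [-0.06 -0.65 -3.5 ] [-0.2446 -0.0196  0.0727] 0.889 0.726 12.495396773075557
15.15 [579.17 252.49 161.63] 1.0349 [-0.62 -0.66 -3.11] [-0.2604 -0.0226  0.0533] 0.889 0.264 13.1263527038327
```

Call:
arm_command(rows=[0,-0.3,0,-4,8,0,0,0,0,8])

```text
clock: 15.4
eef_pos: [579.2, 252.2, 161.7]
eef_rot: [-3.141, -0.0, 0.964]
wrist_force: [-0.1, -1.1, -3.8]
finger_gap: 12.5
```

```bash
python3 st.py
```

```text
15.4 [579.19 252.24 161.69] 0.9643 [-0.09 -1.14 -3.83] [-0.0591 -0.0283 -0.0103] 0.959 0.728 12.473032023713433
15.45 [579.19 252.24 161.75] 0.965 [-0.85 -0.06 -2.94] [-0.0923  0.0783  0.0407] 0.958 0.266 12.585926435571704
```

Call:
arm_command(rows=[0,0,-0.2,-4,8,0,0,0,0,8])

```text
clock: 15.7
eef_pos: [579.2, 252.2, 161.6]
eef_rot: [3.142, -0.0, 0.894]
wrist_force: [0.6, -0.3, -2.6]
finger_gap: 12.7
```

```bash
python3 st.py
```

```text
15.7 [579.23 252.19 161.63] 0.8945 [ 0.58 -0.34 -2.65] [-0.0777  0.1156  0.0447] 1.029 0.733 12.69525627168728
15.75 [579.22 252.24 161.65] 0.8951 [ 0.02 -0.11 -2.39] [-0.0468  0.0948  0.0078] 1.028 0.268 12.103836739598924
```

Call:
arm_command(rows=[0,0,0,-4,8,0,0,0,0,8])

```text
clock: 16.0
eef_pos: [579.2, 252.1, 161.6]
eef_rot: [-3.142, -0.0, 0.825]
wrist_force: [-0.4, 0.0, -3.3]
finger_gap: 12.5
```

```bash
python3 st.py
```

```text
16.0 [579.23 252.14 161.58] 0.8245 [-0.36  0.03 -3.33] [-0.0561  0.0431 -0.0083] 1.099 0.734 12.45963460313251
16.05 [579.22 252.16 161.54] 0.8252 [-0.18 -0.12 -1.7 ] [-0.0844  0.0609  0.0054] 1.098 0.27 12.394162759931753
```

Call:
arm_command(rows=[0,0,0,-4,8,0,0,0,0,8])

```text
clock: 16.3
eef_pos: [579.2, 252.1, 161.5]
eef_rot: [3.142, 0.0, 0.755]
wrist_force: [0.5, -0.8, -2.8]
finger_gap: 12.2
```

```bash
python3 st.py
```

```text
16.3 [579.2  252.13 161.5 ] 0.7548 [ 0.52 -0.79 -2.82] [-0.0455  0.0361 -0.0115] 1.169 0.738 12.197215416880177
16.35 [579.21 252.11 161.51] 0.7554 [-0.56 -0.29 -3.37] [-0.0946  0.0199  0.061 ] 1.168 0.274 12.425428659064547
```

Call:
arm_command(rows=[0,0,0,-4,8,0,0,0,0,8])

```text
clock: 16.6
eef_pos: [579.2, 252.1, 161.4]
eef_rot: [-3.142, 0.0, 0.685]
wrist_force: [-0.2, -0.4, -3.7]
finger_gap: 12.6
```

```bash
python3 st.py
```

```text
16.6 [579.19 252.11 161.43] 0.6849 [-0.18 -0.42 -3.72] [-0.1463  0.0858  0.0251] 1.238 0.745 12.589946213403936
16.65 [579.18 252.08 161.45] 0.6855 [-0.57 -0.71 -3.63] [-0.2081  0.0905 -0.0152] 1.238 0.281 12.442191270136517
```

Call:
arm_command(rows=[0,0,0,-4,8,0,0,0,0,8])

```text
clock: 16.9
eef_pos: [579.1, 252.1, 161.4]
eef_rot: [-3.142, 0.0, 0.615]
wrist_force: [-0.5, -1.6, -4.8]
finger_gap: 12.7
```

```bash
python3 st.py
```

```text
16.9 [579.14 252.09 161.38] 0.6151 [-0.46 -1.65 -4.85] [-0.1817  0.0617  0.0285] 1.308 0.753 12.708485616108959
16.95 [579.18 252.09 161.42] 0.6157 [ 0.11 -1.18 -4.28] [-0.1947  0.0504 -0.009 ] 1.308 0.288 12.098736028900195
```

Call:
arm_command(rows=[0,0,-0.3,-4,8,0,0,0,0,8])

```text
clock: 17.2
eef_pos: [579.2, 252.1, 161.3]
eef_rot: [3.141, -0.0, 0.546]
wrist_force: [-1.2, -0.8, -1.0]
finger_gap: 12.5
```

```bash
python3 st.py
```

```text
17.2 [579.22 252.12 161.35] 0.5455 [-1.23 -0.83 -1.  ] [-0.2675  0.1872  0.2339] 1.378 0.981 12.459945133593841
17.25 [579.22 252.1  161.33] 0.5461 [-1.87 -0.4  -1.19] [-0.3027  0.1569  0.2745] 1.377 0.509 12.54556860407107
```

Torque has begun climbing (≈0.25 N m).

Call:
arm_command(rows=[0,0,0,-2.2,8,0,0,0,0,8])

```text
clock: 17.5
eef_pos: [579.2, 252.1, 161.3]
eef_rot: [3.141, -0.0, 0.507]
wrist_force: [-0.9, -1.7, -0.6]
finger_gap: 12.5
```

```bash
sed -i 's/range(2)/range(5)/;s/i<1/i<4/' st.py; python3 st.py
```

```text
17.5 [579.22 252.12 161.32] 0.507 [-0.92 -1.65 -0.63] [-0.3183  0.2422  0.4412] 1.416 0.797 12.531946012461887
17.55 [579.22 252.12 161.32] 0.5071 [-1.12 -0.96 -1.1 ] [-0.3338  0.2716  0.4362] 1.416 0.533 12.475517149573408
17.6 [579.23 252.13 161.33] 0.5068 [-0.68 -1.32 -0.2 ] [-0.3245  0.2082  0.3906] 1.417 0.421 12.4341076330484
17.65 [579.23 252.14 161.35] 0.5063 [-0.49 -0.89 -0.79] [-0.3088  0.2522  0.3711] 1.417 0.386 12.49390833818902
17.7 [579.24 252.14 161.33] 0.506 [-0.86 -1.16 -0.43] [-0.3747  0.2061  0.3762] 1.417 0.381 12.67615183288491
```

Call:
arm_command(rows=[0,0,0,-1,8,0,0,0,0,8])

```text
clock: 17.95
eef_pos: [579.2, 252.1, 161.3]
eef_rot: [3.142, -0.0, 0.487]
wrist_force: [-1.5, -1.1, 0.1]
finger_gap: 12.4
```

```bash
python3 st.py
```

```text
17.95 [579.25 252.15 161.32] 0.4871 [-1.48 -1.06  0.14] [-0.3446  0.1755  0.4496] 1.436 0.663 12.407202902819808
18.0 [579.21 252.12 161.3 ] 0.4873 [-1.38 -2.12  0.82] [-0.3278  0.213   0.4688] 1.436 0.562 12.589035431505314
18.05 [579.25 252.12 161.31] 0.4874 [-0.28 -1.4   0.15] [-0.3963  0.2872  0.4869] 1.436 0.514 12.414913059654507
18.1 [579.24 252.15 161.33] 0.4873 [-0.5  -2.62 -0.38] [-0.3807  0.2371  0.5264] 1.436 0.496 12.449296921687333
18.15 [579.24 252.14 161.29] 0.4873 [-1.31 -1.54  0.57] [-0.3997  0.2216  0.467 ] 1.436 0.49 12.396145429632131
```

Settled at about 0.49 N m. Backing off into the play, then withdrawing.

Call:
arm_command(rows=[0,0,0,5.5,8,0,0,0,4.5,8,0,0,0,0,8])

```text
clock: 18.52
eef_pos: [579.2, 252.2, 161.1]
eef_rot: [-3.141, -0.0, 0.661]
wrist_force: [0.5, 0.4, -2.6]
finger_gap: 12.8
```

```bash
sed -i 's/range(5)/range(2)/;s/i<4/i<1/' st.py; python3 st.py
```

```text
18.525 [579.24 252.22 161.1 ] 0.6608 [ 0.54  0.36 -2.58] [-0.0957  0.0643  0.0329] 1.262 -0.89 12.846218668259908
18.575 [579.23 252.19 161.11] 0.6596 [-0.29 -0.01 -0.85] [-0.0546  0.0681 -0.0394] 1.264 -0.344 12.296795711764396
```

Call:
arm_command(rows=[0,0,2,0,8,0,0,4,0,8,0,0,6,0,8,0,0,8,0,8,0,0,0,0,8])

```text
clock: 19.2
eef_pos: [579.5, 252.3, 182.2]
eef_rot: [3.141, -0.002, 0.662]
wrist_force: [0.1, 0.7, -1.6]
finger_gap: 12.5
```

```bash
python3 st.py
```

```text
19.2 [579.51 252.27 182.24] 0.6616 [ 0.07  0.68 -1.59] [ 0.0429 -0.0291  0.0125] 1.262 0.003 12.5378310158427
19.25 [579.29 252.19 181.62] 0.6616 [-0.45  1.03 -1.99] [-0.0534  0.0113  0.002 ] 1.262 0.003 12.36528508782361
```

Call:
arm_command(rows=[0,0,25,0,8,0,0,20,0,8,-8,-38,0,9,8,-8,-38,0,9,8,-8,-38,0,9,8])

```text
clock: 19.88
eef_pos: [554.7, 137.0, 226.0]
eef_rot: [-3.141, 0.0, 1.138]
wrist_force: [0.8, -0.0, -1.0]
finger_gap: 12.9
```

Call:
arm_command(rows=[-8,-38,0,9,8,-8,-38,0,9,8,-8,-38,0,9,8,-8,-38,0,0,8,-8,-38,0,0,8])

```text
clock: 20.5
eef_pos: [514.7, -53.0, 226.1]
eef_rot: [-3.141, -0.0, 1.604]
wrist_force: [-0.0, -0.7, -1.4]
finger_gap: 12.7
```

Call:
arm_command(rows=[-8,-38,0,0,8,-8,-38,0,0,8,0,0,0,0,8,0,0,0,0,8])

```text
clock: 21.0
eef_pos: [499.2, -127.4, 226.1]
eef_rot: [-3.141, -0.0, 1.604]
wrist_force: [-0.2, 0.3, -1.5]
finger_gap: 12.4
```

```bash
python3 st.py
```

```text
21.0 [ 499.23 -127.44  226.1 ] 1.604 [-0.25  0.26 -1.49] [ 0.009  -0.1027 -0.0237] -0.354 -0.049 12.421364245844565
21.05 [ 499.32 -127.15  226.12] 1.6047 [-0.67  0.41 -2.15] [ 0.036  -0.1067 -0.0038] -0.354 -0.005 12.736021533130737
```

Call:
arm_command(rows=[-1.2,-5.1,-30,0,8,0,0,-30,0,8,0,0,-30,0,8,0,0,-8,0,8,0,0,0,0,8])

```text
clock: 21.68
eef_pos: [498.3, -132.5, 128.6]
eef_rot: [3.142, -0.0, 1.605]
wrist_force: [-1.2, -0.2, -1.8]
finger_gap: 12.5
```

```bash
python3 st.py; python3 - <<'E'
from h import *
b=snap('side');w=snap('wrist');P=pts(b)
for a in range(44,112,8):
    k=(abs(P[...,0]-498)<14)&(abs(P[...,1]+132)<14)&(P[...,2]>a)&(P[...,2]<a+8);Q=P[k]
    if len(Q):print(a,len(Q),np.median(Q,0).round(2),np.ptp(Q[:,0]).round(1))
q=b['pose'][:3,:3].T@(np.array([498,-132,45])-b['pose'][:3,3]);u,v=int(b['cx']+b['fx']*q[0]/q[2]),int(b['cy']+b['fy']*q[1]/q[2]);print(u,v)
A=cv2.resize(b['image'][v-30:v+20,u-30:u+20],(500,500),interpolation=cv2.INTER_CUBIC)
B=cv2.resize(w['image'][100:350,210:350],(280,500),interpolation=cv2.INTER_CUBIC)
cv2.imwrite('pics/s1.png',np.hstack([A,B]))
E
```

```text
21.675 [ 498.28 -132.51  128.6 ] 1.6049 [-1.23 -0.24 -1.76] [ 0.0323 -0.0689  0.0093] -0.365 0.006 12.545531543707517
21.725 [ 498.53 -132.73  129.19] 1.6047 [ 0.33 -0.5  -1.62] [ 0.0184 -0.0766  0.0225] -0.365 0.005 12.677513039654585
52 6 [ 499.94 -128.67   57.86] 9.5
60 17 [ 498.72 -129.1    62.89] 9.6
68 16 [ 499.9  -128.69   71.49] 9.6
76 16 [ 497.55 -129.01   79.69] 9.5
84 18 [ 498.68 -129.25   88.47] 9.5
92 16 [ 498.66 -128.68   96.55] 9.5
100 16 [ 498.68 -130.02  103.87] 9.4
108 18 [ 498.65 -130.22  112.17] 9.4
274 191
```

View pics/s1.png

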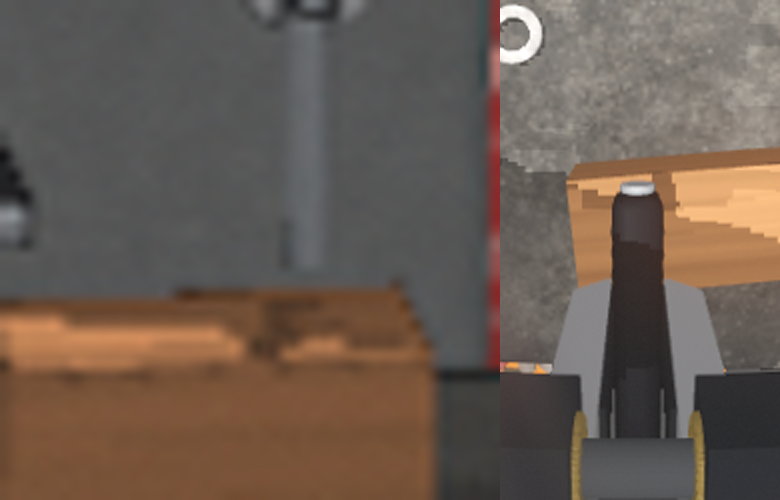

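Call:
arm_command(rows=[-0.3,0.4,-4,0,8,0,0,-4,0,8,0,0,-3,0,8,0,0,-2,0,8,0,0,-2,0,8])

```text
clock: 22.45
eef_pos: [497.7, -132.6, 113.0]
eef_rot: [-3.142, -0.0, 1.604]
wrist_force: [0.2, 0.0, -1.6]
finger_gap: 12.4
```

```bash
python3 st.py
```

```text
22.45 [ 497.69 -132.57  113.04] 1.6041 [ 0.2   0.01 -1.63] [-0.0608 -0.0878  0.016 ] -0.365 -0.0 12.447217261621256
22.5 [ 497.62 -132.54  112.87] 1.6041 [ 0.2   0.24 -2.68] [-0.0037 -0.1167 -0.0135] -0.365 0.0 12.3267088606425
```

Call:
arm_command(rows=[0,0,-1.5,0,8,0,0,-1.5,0,8,0,0,0,0,8])

```text
clock: 22.88
eef_pos: [497.7, -132.6, 110.1]
eef_rot: [-3.141, -0.0, 1.604]
wrist_force: [-0.1, -0.3, -1.7]
finger_gap: 12.4
```

```bash
python3 st.py
```

```text
22.875 [ 497.66 -132.57  110.09] 1.6041 [-0.09 -0.32 -1.7 ] [-0.0288 -0.0626  0.0064] -0.365 -0.0 12.435307357769203
22.925 [ 497.71 -132.56  110.22] 1.6041 [ 0.12  0.66 -2.2 ] [-0.0702 -0.0824 -0.0132] -0.365 -0.0 12.349193260221748
```

Call:
arm_command(rows=[0,0,-4,0,8,0,0,-6,0,8,0,0,-6,0,8,0,0,-4,0,8,0,0,0,0,8])

```text
clock: 23.55
eef_pos: [497.6, -132.5, 89.9]
eef_rot: [-3.141, -0.0, 1.604]
wrist_force: [0.0, -0.8, -0.8]
finger_gap: 12.8
```

```bash
python3 st.py
```

```text
23.55 [ 497.57 -132.51   89.85] 1.6042 [ 0.02 -0.8  -0.82] [-0.011  -0.0903 -0.0125] -0.365 -0.0 12.775081447681572
23.6 [ 497.69 -132.55   90.11] 1.6042 [-0.7   0.28 -1.43] [ 0.0034 -0.071  -0.0142] -0.365 -0.0 12.258241940219571
```

Call:
arm_command(rows=[0,0,-3,0,8,0,0,-2,0,8,0,0,-1,0,8,0,0,0,0,8])

```text
clock: 24.1
eef_pos: [497.7, -132.5, 84.1]
eef_rot: [-3.141, -0.0, 1.604]
wrist_force: [-0.5, -0.1, -2.1]
finger_gap: 12.5
```

```bash
python3 st.py
```

```text
24.1 [ 497.67 -132.55   84.14] 1.6042 [-0.52 -0.12 -2.12] [-0.0723 -0.0707 -0.0118] -0.365 -0.0 12.52218731034436
24.15 [ 497.71 -132.58   84.22] 1.6041 [ 0.6  -0.31 -1.57] [-0.045  -0.0913  0.0003] -0.365 -0.0 12.650399695428977
```

Call:
arm_command(rows=[0,0,-0.8,0,8,0,0,-0.8,0,8,0,0,-0.6,0,8,0,0,0,0,8])

```text
clock: 24.65
eef_pos: [497.7, -132.6, 82.0]
eef_rot: [-3.142, -0.0, 1.604]
wrist_force: [-0.1, -0.7, -1.2]
finger_gap: 12.2
```

```bash
python3 st.py
```

```text
24.65 [ 497.69 -132.55   81.98] 1.6042 [-0.05 -0.66 -1.18] [-0.0236 -0.0625 -0.0085] -0.365 -0.0 12.176397570632115
24.7 [ 497.69 -132.55   82.  ] 1.6042 [ 0.48  0.34 -1.45] [-0.0585 -0.1064 -0.014 ] -0.365 -0.0 12.608665571850775
```

Call:
arm_command(rows=[0,0,-0.7,0,8,0,0,-0.7,0,8,0,0,0,0,8])

```text
clock: 25.08
eef_pos: [498.2, -132.7, 81.6]
eef_rot: [3.14, 0.001, 1.604]
wrist_force: [-2.5, 0.5, 9.9]
finger_gap: 12.1
```

```bash
python3 st.py
```

```text
25.075 [ 498.18 -132.72   81.62] 1.6042 [-2.47  0.45  9.87] [ 0.1528  0.5694 -0.0713] -0.365 -0.001 12.068502944107276
25.125 [ 498.15 -132.73   81.62] 1.6042 [-2.41  0.8   9.95] [ 0.1862  0.5956 -0.0496] -0.365 -0.001 12.509212393692785
```

Key is standing on the hole's floor. Releasing and lifting clear.

Call:
arm_command(rows=[0,0,0.3,0,25,0,0,0,0,40,0,0,0,0,45,0,0,10,0,45,0,0,30,0,45], newtons=10)

```text
clock: 25.75
eef_pos: [497.1, -132.4, 120.9]
eef_rot: [-3.139, -0.001, 1.604]
wrist_force: [0.0, 0.6, 0.9]
finger_gap: 45.3
```

Call:
arm_command(rows=[0,0,50,0,45,0,-30,30,0,45,-40,-40,0,0,45,-40,-40,0,0,45,0,0,0,0,45])

```text
clock: 26.38
eef_pos: [416.0, -244.5, 201.8]
eef_rot: [3.141, 0.001, 1.6]
wrist_force: [0.5, 0.5, 0.0]
finger_gap: 45.0
```

```bash
python3 st.py; python3 - <<'E'
from h import *
t=snap('top');b=snap('side');P=pts(t)
m=(P[...,2]>80)&(P[...,2]<110)&(abs(P[...,0]-497)<40)&(abs(P[...,1]+132)<60);m[:195]=0
Q=P[m];print(len(Q),Q.mean(0) if len(Q) else 0,cv2.minAreaRect(Q[:,:2].astype(np.float32)) if len(Q) else 0,np.percentile(Q[:,2],[5,50,95]))
A=cv2.resize(t['image'][100:250,150:430],(800,428),interpolation=cv2.INTER_CUBIC)
B=cv2.resize(b['image'][165:220,220:300],(250,172));A[256:,550:]=B
cv2.imwrite('pics/end.png',A)
E
```

```text
26.375 [ 415.96 -244.49  201.77] 1.6002 [0.47 0.47 0.03] [-0.0489 -0.0952  0.0365] -0.637 -0.997 44.954682201387875
26.425 [ 417.15 -243.4   201.71] 1.6015 [ 0.26  0.67 -0.07] [-0.0019 -0.0797  0.0369] -0.635 -0.407 44.81331327082248
349 [ 496.63093574 -131.00942273   94.70790843] ((497.02374267578125, -133.0126953125), (14.277886390686035, 84.28330993652344), 2.1126368045806885) [88.5642623  95.30042034 98.37115939]
```

View pics/end.png

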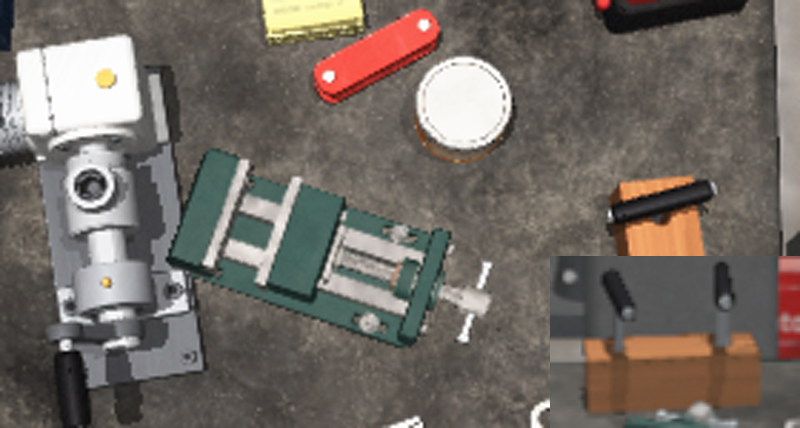

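The final view shows both keys upright in the stand and the crank on the +y side at the flat-up position, with the gripper clear of everything.

```bash
python3 -c "
from cell import manip
print(manip.sign_off())"
```

```text
the job is handed in; nothing more can be done
None
```

I did every step of the job in the order asked and handed it in at about 26.5 s of the 67 s allowed; sign-off reports no verdict.

- **Crank:** I turned it back over the top until the flat faced up. The grip position put the flat within about 0.02 rad of straight up. In a rectified wrist-camera view the flat was centred on the shaft to within about 0.4 mm.
- **Setscrew:** The large key went in with no noticeable contact force. I turned it clockwise about 1.5 rad until the torque climbed, then trimmed it. The wrist moment settled at 0.47–0.53 N m and joint 6 effort at about 0.49 N m. I backed the key off 10°, until the moment was near zero, before pulling it straight out.
- **Key return:** The key went back into its own hole and touched the floor with about 10 N. After release its bar stood within about 1 mm of where it began (top about 95 mm in both views), and the last picture shows both keys upright. The gripper was clear of everything.

- **Checks that disagreed:** Before insertion, the side and wrist views differed by 1–2 mm on where the key stood over the socket. I took a value in between, then shifted 0.7 mm while turning to relieve side load. The hole in the stand was too coarse to see in the pictures, so I returned to the recorded grasp position and went by force.
- **Not checked after tightening:** I did not re-measure the flat's angle; the last picture only shows the crank still on the flat-up side.
- **Picture budget:** I viewed 13 pictures, one more than the one or two over the ten that were allowed.

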